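# Tip the rinsed tray over to drain under the low shelf

### The job

Turn the rinsed white tray over onto the draining deck under the low wire shelf, so that it lies mouth down, by tipping it over its far edge: keep it low on its stand, do not lift it away or draw it out, and do not strike the shelf. Push it squarely home against the back stop, roughly in the middle of the deck, then swing the keeper bar fully shut across its front. Leave the things standing around it where they are.

Things in the scene. Friction and masses are not known exactly. Their poses are not given: they have to be found in the camera images.
- stand: Fixed grey draining stand, 275 x 250 mm. Origin at bench height under the step between its two levels, mid-width; x points into the stand towards the back stop, z up. Front ledge: solid block, x -75 to 0 mm, top 45 mm high. Draining deck: x 0 to 200, top 50 mm high; its front edge is a 5 mm step that stops the tray's far edge and is what it tips over. Both reach y = +-125 mm
- stop (a point): Middle of the back stop's face, 60 mm above the bench: a steel strip across the deck at stand x = 145 mm, its top at 70 mm. With the mouth-down tray against it, the tray's middle is at stand x = 95 mm and its front side at 45 mm
- shelf: Fixed wire shelf over the deck; same origin and axes as the stand. Steel rods, underside 173 mm above the bench, x -4 to 194 mm, y +-141 mm, on four 10 mm posts at x = 0 and 190, y = +-137 mm; open at front and back. The tray standing on edge leaves about 17 mm of headroom
- tray: Loose white plastic tray, open on top, 100 (x) x 140 (y) x 32 (z) mm, about 0.25 kg, walls 4 mm, ribs inside. Origin at its middle, half-way up; z points out of its mouth. Starts mouth up on the ledge, 0 to 8 mm short of the step, near edge overhanging the ledge 25 to 33 mm so a fingertip fits under. It stands by itself on its far wall; tipped about 25 degrees more, it falls mouth down
- keeper (a joint): Keeper: steel flat bar 80 long, 8 thick, 18 mm tall, turns level about an upright pin at stand x = 36, y = 94 mm; underside 56 mm above the bench. 0 rad: shut, along the stand's -y across the front of the tray, its front face at stand x = 32 mm. 1.57: open, along the stand's -x. Starts open at 1.5 to 1.75; stays where left, about 0.5 N at its end moves it
- keeper_end (a point): Point on the keeper bar 75 mm from its pin, half-way up the bar (65 mm above the bench)
- jar: Bystander: lidded jar 68 mm across, 75 mm tall, origin at its underside's centre; beside the stand
- tube_rack: Bystander: white foam rack 100 x 70 mm with capped tubes, 92 mm tall, origin at its underside's centre; beside the stand
- timer: Bystander: bench timer 65 x 75 x 22 mm, origin at its underside's centre; beside the stand
- tip_box: Bystander: pipette tip box 52 x 102 x 52 mm, origin at its underside's centre; on top of the wire shelf, at its right-hand side (stand -y)
Things that resemble listed ones, but are neither listed nor needed, are in the scene too. What is shaped like the tray but purple or red is not meant.

How it is judged:
By the outcome, as a careful person would: the job done as asked, in the order asked, and still so for the second after the job is handed in, with the robot touching nothing.
It also fails if it takes over 72 s, if anything falls off the work surface, if the arm or the gripper's body presses on something with over 40 N, if the wrist force passes 120 N, or if a joint passes its speed limit or range.

### The arm

A 6-joint arm with a two-finger parallel gripper is mounted at the origin on the work surface. World frame = base frame: x ahead of the robot, y to its left, z up, the work surface at z = 0. Lengths are in m, angles in rad, forces in N, time in s.
With the tool pointing down it reaches from about 0.2 to 0.875 m from the base axis. Payload 3.4 kg.
Tool frame: the origin (TCP) lies between the finger pads; the fingertips stand 25 mm ahead of it and the grasp point (between the pads) lies 6 mm ahead of it (r.nose_length is the z of the fingertips in the tool frame, in m); z points along the fingers, y is the line along which they close (so a half turn about z gives the same grasp; the last joint's range is limited). The gripper opens to 94 mm and grips with 3 to 60 N. Pads are 16 mm wide; open, the fingers measure 119 mm over their backs; the gripper's body (75 mm by 177 mm) begins 78 mm behind the grasp point.
Start: joints at [-1.416, 0.276, 1.505, -0, 1.361, -0.121], TCP at [0.157, -0.553, 0.23] pointing down, gripper open.
Joint ranges: [-2.89, 2.89], [-0.75, 2.08], [0.22, 2.7], [-1.18, 4.32], [0.11, 2.71], [-2.7, 2.7]. Speed limits (rad/s): [2.57, 2.57, 3.14, 3.14, 3.14, 3.14].

### API

Orientations are given as a unit quaternion [w, x, y, z].
In Python, from plant import r, gripper_to, inverse_kinematics, vision, models, telemetry gives the robot as it stands. Calls block until the motion is done:
- r.move_to(position, orientation): joint-space move of the TCP to a pose.
- r.move_l(position, rot=None, vel=0.15, guard=None): straight line of the TCP; rot=None keeps the orientation; vel is the mean speed in m/s. With guard (N) it stops when the force on the tool has changed by that much, and returns True; else False.
- r.movej(angles): joint-space move.
- gripper_to(opening, f_grip=None): finger opening in m; f_grip is the grip in N (None keeps the last); returns when the fingers have stopped.
- r.hold(seconds).
- inverse_kinematics(position, orientation): joint angles nearest the present ones, or None.
- vision.snapshot(name): name is "scene" or "top" or "wrist"; returns the picture (480x640x3 uint8, red, green, blue); there is no depth.
- vision.get_calibration(name): a dict with "fx", "fy", "cx", "cy" (pixels), "position" and "orientation" of the camera in the world. Camera axes: x right, y down, z forward; pixel columns grow to the right and rows downward; lengths in m; the calibration is good to about 2 mm. A picture is of the moment at which its call begins: read the wrist's pose just before it. get_calibration takes no time and is no camera call; for the wrist camera it gives the pose at the moment of the call.
A pose or a line that the arm cannot do raises r.PlanningError and nothing moves.
- r.sign_off(): hands the job in; it is judged then, once.
Trained networks look in the newest picture that a camera, given by its name, has taken for a name from the list of things; names that differ only in an ending like _2 or _b are one class to them, and where a whole thing is asked for, a point or a joint stands for the part that bears it (a point fixed in the world has none). Each returns a list of dicts, best first, with "score" (0 to 1); they miss things now and then, are a little off and sometimes report something else, mostly with a low value. They report only what shows in the picture. A call takes as long as a camera call. They do not tell look-alikes from the thing itself.
- models.boxes_of(thing, camera): "at" ([x, y, z] in m, in world coordinates, good to about 4 mm: the middle of the surface that is visible of it).
- models.regions_of(thing, camera): "pixels" (480x640 bool, what is visible of it).
- models.mark_of(thing, camera): "at" ([x, y, z] in m, in world coordinates, good to about 4 mm: a listed point, or the origin of a listed thing).
Readings, each from a call of its own:
- telemetry.current_t(): time.
- telemetry.current_joints(): joint angles.
- telemetry.current_dq(): joint speeds.
- telemetry.current_joint_efforts(): joint torques, N m.
- telemetry.current_ee_pos(): TCP position.
- telemetry.current_tool_rot(): TCP orientation.
- telemetry.current_wrist_force(): force on the tool from outside, world axes, zero at the start.
- telemetry.current_torque(): the same for the moment, N m.
- telemetry.current_opening(): finger opening in m.
- telemetry.current_finger_force(): force on a finger pad.
Only numpy, scipy, OpenCV 4.12 (cv2) and the standard library are available. Lean on these libraries where they do the work, as an engineer would, in place of code of your own. Each camera call takes 0.05 s, during which the arm holds its last target. There are 200 camera calls.

## Working session

There is one attempt and no reset: what is moved stays moved. The work goes in short steps, each a Python script; the robot and the scene stay as the last script left them, time stands still between calls to the robot, and variables do not carry over. Pictures are saved under pics/ and viewed, at most 10 in all, crops included, and the job is handed in when it is done.

```bash
ls; mkdir -p pics; python3 - <<'E'
from plant import r, vision, models, telemetry
import cv2, numpy as np
print(telemetry.current_t(), r.nose_length)
ims=[vision.snapshot(n) for n in("scene","top")]
for n,im in zip(("scene","top"),ims):
    cv2.imwrite(f"pics/{n}0.png",im[:,:,::-1])
    c=vision.get_calibration(n); print(n,{k:np.round(v,3) for k,v in c.items()})
for th in("stand","shelf","stop","tray","keeper","keeper_end","jar","tube_rack","timer","tip_box"):
    for cam in ("top","scene"):
        try: print(th,cam,[(np.round(d["at"],3).tolist(),round(d["score"],2)) for d in models.mark_of(th,cam)])
        except Exception as e: print(th,cam,repr(e)[:100])
print(telemetry.current_t())
E
```

```text
pics
0.0 0.025
scene {'fx': np.float64(502.605), 'fy': np.float64(502.605), 'cx': np.float64(332.203), 'cy': np.float64(251.657), 'position': array([1.334, 0.318, 0.987]), 'orientation': array([-0.218,  0.547,  0.752, -0.298])}
top {'fx': np.float64(508.718), 'fy': np.float64(508.718), 'cx': np.float64(324.693), 'cy': np.float64(241.182), 'position': array([0.316, 0.078, 1.129]), 'orientation': array([ 0.076, -0.673,  0.731, -0.081])}
stand top [([0.584, 0.165, 0.002], 0.8), ([0.574, 0.268, 0.065], 0.41)]
stand scene [([0.584, 0.163, -0.001], 0.68)]
shelf top []
shelf scene []
stop top [([0.726, 0.126, 0.056], 0.85)]
stop scene [([0.726, 0.127, 0.06], 0.84), ([0.527, 0.168, 0.058], 0.24)]
tray top [([0.286, 0.19, 0.014], 0.95), ([0.322, -0.186, 0.013], 0.83), ([0.524, 0.174, 0.056], 0.68), ([0.489, 0.441, 0.013], 0.6)]
tray scene [([0.285, 0.191, 0.017], 0.84), ([0.49, 0.447, 0.016], 0.77), ([0.525, 0.168, 0.057], 0.6)]
keeper top ValueError('it knows: jar, keeper_end, shelf, stand, stop, timer, tip_box, tray, tube_rack')
keeper scene ValueError('it knows: jar, keeper_end, shelf, stand, stop, timer, tip_box, tray, tube_rack')
keeper_end top [([0.57, 0.266, 0.066], 0.6)]
keeper_end scene [([0.45, -0.032, 0.001], 0.74), ([0.573, 0.266, 0.067], 0.5)]
jar top [([0.696, 0.366, 0.001], 0.8)]
jar scene [([0.7, 0.367, 0.0], 0.68)]
tube_rack top [([0.569, -0.071, -0.003], 0.88)]
tube_rack scene [([0.57, -0.067, 0.001], 0.98)]
timer top [([0.453, -0.031, -0.001], 0.62)]
timer scene [([0.448, -0.033, 0.002], 0.75)]
tip_box top [([0.672, 0.043, 0.178], 0.68)]
tip_box scene [([0.67, 0.039, 0.181], 0.87)]
1.0
```

View pics/scene0.png

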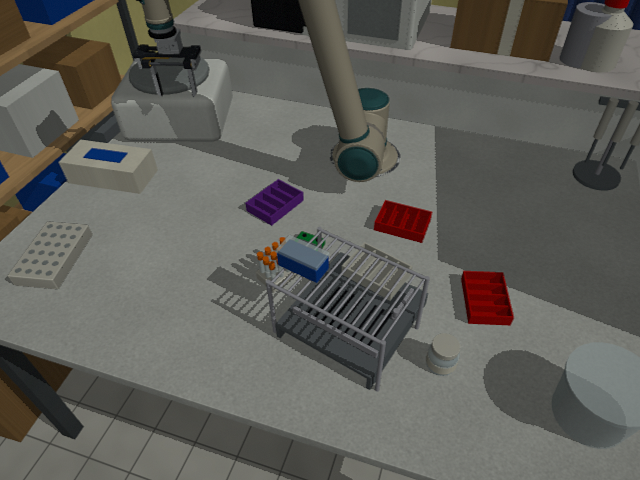

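View pics/top0.png

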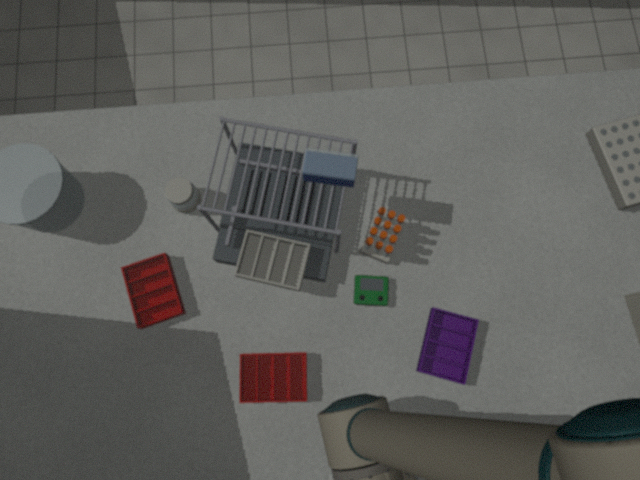

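Scene view: the white tray lies on the ledge at about (365,275), under the front of the shelf. In the top view it is at (273,260), with the purple tray at (447,345) and the red ones at (153,290) and (273,377) as decoys. The keeper is at about (222,235), timer (372,290), rack (385,230), jar (182,195). Next I'll overlay my estimate of the stand pose and check reach.

```bash
cat > h.py <<'E'
import numpy as np, cv2
from scipy.spatial.transform import Rotation as R
from plant import r, gripper_to, inverse_kinematics, vision, models, telemetry
O=np.array([0.584,0.164]); YAW=np.arctan2(0.1265-0.164,0.726-0.584)
try: O,YAW=np.load("pose.npy")[:2],np.load("pose.npy")[2]
except Exception: pass
def w(p,O=None,yaw=None):
    "stand mm -> world m"
    o=globals()["O"] if O is None else O; a=YAW if yaw is None else yaw
    x,y,z=np.array(p,float)/1000; c,s=np.cos(a),np.sin(a)
    return np.array([o[0]+c*x-s*y,o[1]+s*x+c*y,z])
def s(p):
    d=np.array(p[:2])-O; c,q=np.cos(YAW),np.sin(YAW)
    return np.array([c*d[0]+q*d[1],-q*d[0]+c*d[1],p[2]])*1000
def quat(pitch,flip=1):
    "tool z along stand +x pitched down, tool y = flip*stand y"
    t=np.radians(pitch); z=np.array([np.cos(t),0,-np.sin(t)]); y=np.array([0,flip,0.]); x=np.cross(y,z)
    q=(R.from_euler("z",YAW)*R.from_matrix(np.stack([x,y,z],1))).as_quat()
    return q[[3,0,1,2]]
def tcp(tip,pitch):
    "fingertip-centre in stand mm -> TCP world"
    t=np.radians(pitch); return w(np.array(tip)-25*np.array([np.cos(t),0,-np.sin(t)]))
def proj(P,cam):
    c=vision.get_calibration(cam); q=c["orientation"]
    v=R.from_quat([q[1],q[2],q[3],q[0]]).inv().apply(np.atleast_2d(P)-c["position"])
    return np.stack([c["fx"]*v[:,0]/v[:,2]+c["cx"],c["fy"]*v[:,1]/v[:,2]+c["cy"]],1)
E
python3 - <<'E'
from h import *
print(O,np.degrees(YAW))
im=cv2.imread("pics/top0.png")
x0,y0,k=190,105,3
cr=cv2.resize(im[y0:y0+185,x0:x0+200],None,fx=k,fy=k,interpolation=cv2.INTER_CUBIC)
for pts,col in (([(-75,-125,45),(-75,125,45),(0,125,45),(0,-125,45)],(0,255,0)),([(-4,-141,176),(-4,141,176),(194,141,176),(194,-141,176)],(0,0,255)),([(145,-125,70),(145,125,70)],(255,0,255)),([(36,94,74),(-44,94,74)],(0,255,255))):
    p=proj([w(a) for a in pts],"top"); p=((p-[x0,y0]+.5)*k).astype(int)
    cv2.polylines(cr,[p],True,col,1)
cv2.imwrite("pics/ov.png",cr)
for f in(1,-1):
    for tip,pi in (((-130,0,26),30),((-88,0,26),30),((-50,0,110),15),((-10,0,135),0),((40,0,140),0),((45,0,66),30),((-20,120,64),35),((25,34,64),35)):
        q=inverse_kinematics(tcp(tip,pi),quat(pi,f)); print(f,tip,pi,None if q is None else np.round(q,2))
c=vision.get_calibration("wrist"); q=telemetry.current_tool_rot(); Rt=R.from_quat(np.roll(q,-1)).inv()
print("cam in tool",Rt.apply(c["position"]-telemetry.current_ee_pos()),c["fx"])
print((Rt*R.from_quat(np.roll(c["orientation"],-1))).as_matrix().round(2).tolist())
E
```

```text
[0.584 0.164] -14.793203943017884
1 (-130, 0, 26) 30 [0.91 0.64 2.53 4.3  1.06 1.6 ]
1 (-88, 0, 26) 30 [0.79 0.64 2.5  4.19 1.05 1.57]
1 (-50, 0, 110) 15 [0.79 0.67 2.51 4.18 1.33 1.61]
1 (-10, 0, 135) 0 [0.72 0.91 2.51 4.14 1.72 1.8 ]
1 (40, 0, 140) 0 [0.6  0.87 2.45 4.01 1.69 1.71]
1 (45, 0, 66) 30 [0.49 0.52 2.33 4.04 0.85 1.31]
1 (-20, 120, 64) 35 None
1 (25, 34, 64) 35 [0.55 0.47 2.25 4.27 0.72 1.1 ]
-1 (-130, 0, 26) 30 [ 0.91  0.64  2.53  4.3   1.06 -1.54]
-1 (-88, 0, 26) 30 [ 0.79  0.64  2.5   4.19  1.05 -1.57]
-1 (-50, 0, 110) 15 [ 0.79  0.67  2.51  4.18  1.33 -1.53]
-1 (-10, 0, 135) 0 [ 0.72  0.91  2.51  4.14  1.72 -1.34]
-1 (40, 0, 140) 0 [ 0.6   0.87  2.45  4.01  1.69 -1.43]
-1 (45, 0, 66) 30 [ 0.49  0.52  2.33  4.04  0.85 -1.83]
-1 (-20, 120, 64) 35 None
-1 (25, 34, 64) 35 [ 0.55  0.47  2.25  4.27  0.72 -2.04]
cam in tool [ 7.05762409e-02  9.33215951e-05 -1.54117582e-01] 364.3413137660485
[[-0.0, -0.97, -0.24], [1.0, -0.0, -0.0], [0.0, -0.24, 0.97]]
```

View pics/ov.png

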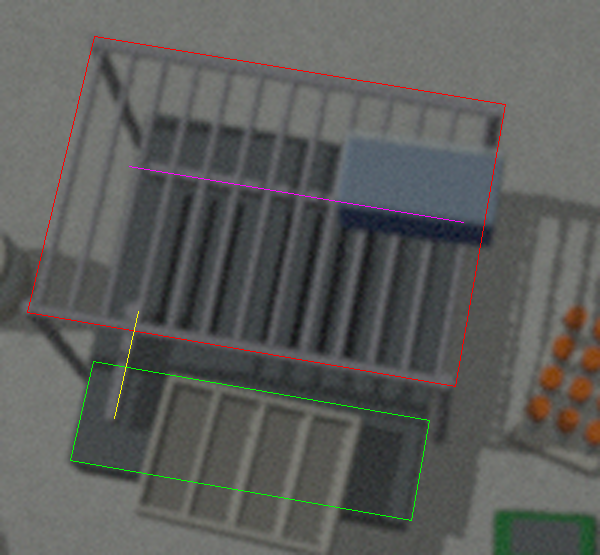

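```bash
cat >> h.py <<'E'
TY=-8
def lift_path():
    "(tip centre, pitch) list; C = upper tip corner"
    out=[]; P=np.array([0,45.])
    def add(C,th):
        t=np.radians(th); c=C-8*np.array([np.sin(t),np.cos(t)]); out.append(((c[0],TY,c[1]),th))
    for phi,th,d in ((6,25,82),(15,25,82),(25,25,82),(40,20,83),(55,14,86),(70,7,88),(82,0,89),(90,0,90)):
        f=np.radians(phi); t=np.radians(th)
        if phi<=th: C=P+100*np.array([-np.cos(f),np.sin(f)])+18*np.array([np.cos(t),-np.sin(t)])
        else: C=P+d*np.array([-np.cos(f),np.sin(f)])
        add(C,th)
    return out
def go(tip,pitch,vel=.15,guard=None): return r.move_l(tcp(tip,pitch),quat(pitch,-1),vel=vel,guard=guard)
E
python3 - <<'E'
from h import *
ok=[(t,p,None if (q:=inverse_kinematics(tcp(t,p),quat(p,-1))) is None else np.round(q,2).tolist()) for t,p in [((-125,TY,20),25),((-91,TY,20),25)]+lift_path()+[((50,TY,130),0)]]
for o in ok: print(np.round(o[0]),*o[1:])
pre=inverse_kinematics(tcp((-150,TY,120),25),quat(25,-1)); print(np.round(pre,2))
a=np.array(pre); a[0]=-0.9; a[1]-=0.25
r.movej(a); print(telemetry.current_ee_pos())
b=np.array(pre); b[1]-=0.15
gripper_to(0.08,10); r.movej(b); r.movej(pre)
go((-125,TY,60),25); go((-125,TY,20),25,.1)
print(s(telemetry.current_ee_pos()),telemetry.current_wrist_force(),telemetry.current_t())
im=vision.snapshot("scene"); cv2.imwrite("pics/s1.png",cv2.resize(im[150:400,200:520],None,fx=2,fy=2)[:,:,::-1])
E
```

```text
[-125   -8   20] 25 [0.94, 0.78, 2.57, 4.25, 1.22, -1.36]
[-91  -8  20] 25 [0.83, 0.77, 2.56, 4.16, 1.23, -1.39]
[-87.  -8.  41.] 25 [0.82, 0.7, 2.54, 4.18, 1.18, -1.47]
[-84.  -8.  56.] 25 [0.81, 0.65, 2.53, 4.2, 1.15, -1.54]
[-78.  -8.  72.] 25 [0.79, 0.59, 2.51, 4.21, 1.12, -1.61]
[-66.  -8.  91.] 20 [0.8, 0.63, 2.53, 4.19, 1.23, -1.55]
[-51.  -8. 108.] 14 [0.79, 0.71, 2.54, 4.17, 1.38, -1.48]
[-31.  -8. 120.] 7 [0.76, 0.82, 2.54, 4.15, 1.57, -1.38]
[-12.  -8. 125.] 0 [0.71, 0.95, 2.53, 4.14, 1.76, -1.29]
[ -0.  -8. 127.] 0 [0.68, 0.94, 2.52, 4.11, 1.75, -1.31]
[ 50  -8 130] 0 [0.57, 0.9, 2.46, 3.98, 1.72, -1.41]Traceback (most recent call last):
  File "<stdin>", line 4, in <module>
    return _wrapfunc(a, 'round', decimals=decimals, out=out)
    return _wrapit(obj, method, *args, **kwds)
    result = getattr(arr, method)(*args, **kwds)
TypeError: unsupported operand type(s) for *: 'NoneType' and 'float'
```

```bash
python3 - <<'E'
from h import *
for x in (-125,-150,-190):
  for z in (45,70,110,160):
    L=[]
    for p in (-10,0,10,15,20,25,30):
        q=inverse_kinematics(tcp((x,TY,z),p),quat(p,-1)); L.append("--" if q is None else f"{q[0]:.1f}/{q[1]:.1f}/{q[2]:.2f}/{q[3]:.1f}/{q[4]:.1f}")
    print(x,z,L)
E
```

```text
-125 45 ['--', '--', '--', '--', '1.0/0.8/2.58/4.3/1.3', '0.9/0.7/2.56/4.3/1.2', '0.9/0.6/2.53/4.3/1.0']
-125 70 ['--', '--', '--', '--', '--', '--', '--']
-125 110 ['--', '--', '--', '--', '--', '--', '--']
-125 160 ['--', '--', '--', '--', '--', '--', '--']
-150 45 ['--', '--', '--', '--', '--', '--', '--']
-150 70 ['--', '--', '--', '--', '--', '--', '--']
-150 110 ['--', '--', '--', '--', '--', '--', '--']
-150 160 ['--', '--', '--', '--', '--', '--', '--']
-190 45 ['--', '--', '--', '--', '--', '--', '--']
-190 70 ['--', '--', '--', '--', '--', '--', '--']
-190 110 ['--', '--', '--', '--', '--', '--', '--']
-190 160 ['--', '--', '--', '--', '--', '--', '--']
```

```bash
cat >> h.py <<'E'
def quat(pitch,flip=-1,dy=0):
    t=np.radians(pitch); z=np.array([np.cos(t),0,-np.sin(t)]); y=np.array([0,flip,0.]); x=np.cross(y,z)
    return np.roll((R.from_euler("z",YAW+np.radians(dy))*R.from_matrix(np.stack([x,y,z],1))).as_quat(),1)
def tcp(tip,pitch,dy=0):
    t,d=np.radians(pitch),np.radians(dy)
    return w(np.array(tip)-25*np.array([np.cos(t)*np.cos(d),np.cos(t)*np.sin(d),-np.sin(t)]))
def go(tip,pitch,vel=.15,guard=None,dy=0): return r.move_l(tcp(tip,pitch,dy),quat(pitch,-1,dy),vel=vel,guard=guard)
def ik(tip,pitch,dy=0): return inverse_kinematics(tcp(tip,pitch,dy),quat(pitch,-1,dy))
E
python3 - <<'E'
from h import *
for x in (-130,-160,-200):
  for z in (20,60,110,160):
    for dy in (15,25,40):
      L=[]
      for p in (0,15,25,35):
        q=ik((x,TY,z),p,dy); L.append("--" if q is None else "/".join(f"{v:.2f}" for v in q))
      print(x,z,dy,L)
E
```

```text
-130 20 15 ['--', '--', '--', '--']
-130 20 25 ['--', '--', '--', '--']
-130 20 40 ['--', '--', '--', '--']
-130 60 15 ['--', '--', '--', '0.64/0.44/2.67/3.79/0.93/-1.60']
-130 60 25 ['--', '--', '--', '--']
-130 60 40 ['--', '--', '--', '--']
-130 110 15 ['--', '--', '--', '0.64/0.22/2.58/3.99/0.71/-1.88']
-130 110 25 ['--', '--', '--', '0.39/0.19/2.66/3.42/0.68/-1.66']
-130 110 40 ['--', '--', '--', '--']
-130 160 15 ['--', '--', '0.74/0.25/2.64/3.99/0.95/-1.78', '0.64/0.05/2.49/4.29/0.56/-2.25']
-130 160 25 ['--', '--', '--', '0.39/-0.01/2.55/3.60/0.39/-1.88']
-130 160 40 ['--', '--', '--', '-0.10/-0.04/2.59/2.12/0.52/-0.95']
-160 20 15 ['--', '--', '--', '--']
-160 20 25 ['--', '--', '--', '--']
-160 20 40 ['--', '--', '--', '--']
-160 60 15 ['--', '--', '--', '0.75/0.44/2.69/3.89/0.96/-1.57']
-160 60 25 ['--', '--', '--', '--']
-160 60 40 ['--', '--', '--', '--']
-160 110 15 ['--', '--', '--', '0.75/0.21/2.60/4.11/0.74/-1.90']
-160 110 25 ['--', '--', '--', '0.50/0.18/2.69/3.55/0.71/-1.70']
-160 110 40 ['--', '--', '--', '--']
-160 160 15 ['--', '--', '0.87/0.24/2.65/4.12/0.98/-1.80', '--']
-160 160 25 ['--', '--', '--', '0.50/-0.03/2.58/3.82/0.42/-2.02']
-160 160 40 ['--', '--', '--', '-0.06/-0.09/2.62/2.16/0.49/-0.95']
-200 20 15 ['--', '--', '--', '--']
-200 20 25 ['--', '--', '--', '--']
-200 20 40 ['--', '--', '--', '--']
-200 60 15 ['--', '--', '--', '--']
-200 60 25 ['--', '--', '--', '--']
-200 60 40 ['--', '--', '--', '--']
-200 110 15 ['--', '--', '--', '0.92/0.21/2.61/4.29/0.79/-1.93']
-200 110 25 ['--', '--', '--', '--']
-200 110 40 ['--', '--', '--', '--']
-200 160 15 ['--', '--', '--', '--']
-200 160 25 ['--', '--', '--', '0.69/-0.06/2.60/4.13/0.50/-2.18']
-200 160 40 ['--', '--', '--', '0.02/-0.16/2.67/2.23/0.44/-0.96']
```

```bash
python3 - <<'E'
from h import *
A=ik((-160,TY,160),35,25); B=ik((-160,TY,110),35,15); C=ik((-140,TY,60),35,15); D=ik((-125,TY,40),30); E=ik((-125,TY,20),25)
print([q is not None for q in (A,B,C,D,E)])
A0=np.array(A); A0[0]=-0.9
gripper_to(0.08,10)
for q in (A0,A,B,C,D,E): r.movej(q); print(s(telemetry.current_ee_pos()).round(),round(telemetry.current_t(),2),np.round(telemetry.current_wrist_force(),1))
print(telemetry.current_opening())
im=vision.snapshot("scene"); cv2.imwrite("pics/s1.png",cv2.resize(im[150:400,200:520],None,fx=2,fy=2)[:,:,::-1])
E
```

```text
[True, True, True, True, True]
[-177. -598.  175.] 4.64 [0.1 1.3 0.3]
[-178.  -17.  174.] 6.75 [ 0.1  0.6 -0.1]
[-180.  -13.  123.] 7.15 [ 0.4  0.9 -0.2]
[-159.  -15.   75.] 7.55 [-0.  -0.7  0.5]
[-147.   -7.   54.] 8.07 [0.  0.5 0.1]
[-148.   -9.   31.] 8.39 [-0.3 -0.9 -0.1]
0.08024072764768415
```

View pics/s1.png

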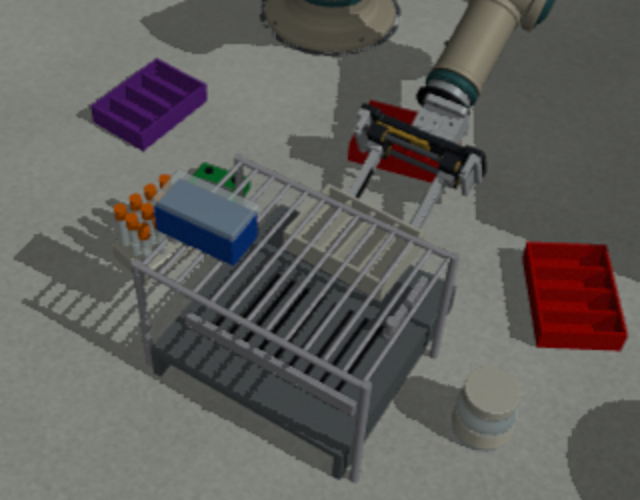

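Tool is square in front of the tray, with the fingertips at about (362,190) and (428,215) in the crop. The tray's near rim runs from (322,188) to (420,232). Next I'll insert and lift.

```bash
python3 - <<'E'
from h import *
for x in(-105,-105): pass
print("tray near rim crop px",((proj([w((-108,TY-70,77)),w((-108,TY+70,77)),w((-125,TY-46,20)),w((-125,TY+46,20))],"scene")-[200,150])*2).round().tolist())
print("in",go((-91,TY,20),25,.08,guard=12))
for (t,p) in lift_path()[:6]:
    g=go(t,p,.07,guard=15); print(np.round(t),g,s(telemetry.current_ee_pos()).round(),np.round(telemetry.current_wrist_force(),1),round(telemetry.current_t(),1))
    if g: break
im=vision.snapshot("scene"); cv2.imwrite("pics/s2.png",cv2.resize(im[200:400,240:500],None,fx=3,fy=3)[:,:,::-1])
E
```

```text
tray near rim crop px [[323.0, 183.0], [423.0, 228.0], [344.0, 213.0], [406.0, 241.0]]
in False
[-87.  -8.  41.] False [-110.   -8.   51.] [-1.2 -0.9 -1.7] 9.5
[-84.  -8.  56.] False [-106.   -8.   66.] [-0.3  0.  -1.7] 9.8
[-78.  -8.  72.] False [-100.   -8.   83.] [ 0.2  0.9 -1.7] 10.2
[-66.  -8.  91.] False [-90.  -8.  98.] [-0.1 -0.2 -2.3] 10.7
[-51.  -8. 108.] False [-76.  -8. 113.] [-1.4  0.8 -0.2] 11.1
[-31.  -8. 120.] False [-56.  -8. 123.] [-0.3  0.  -0.5] 11.6
```

View pics/s2.png

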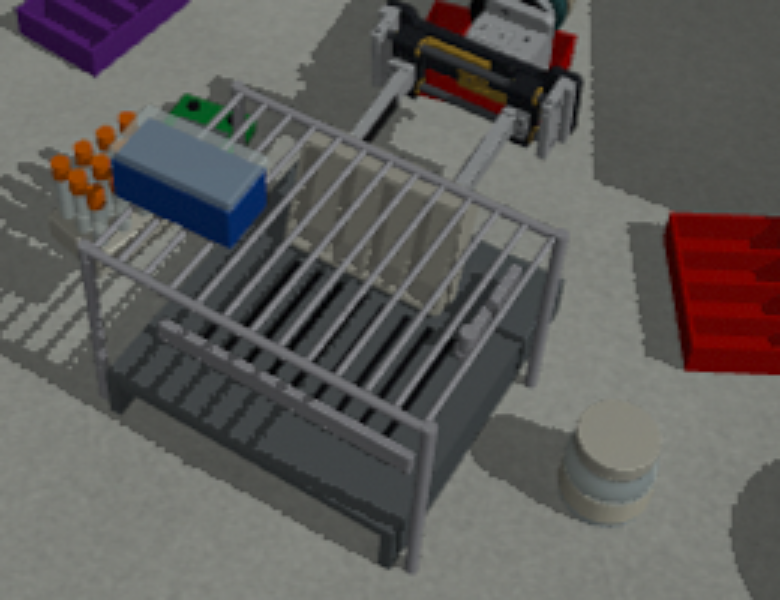

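The tray is tilted up nearly on edge behind the front rod, spanning (290,140)-(470,310), mouth towards the deck, with both fingers on its floor. Keeper at (490,310) is untouched. Next I'll push it on over.

```bash
python3 - <<'E'
from h import *
for (t,p,v) in [(*lift_path()[6],.05),(*lift_path()[7],.05),((20,TY,129),0,.04),((35,TY,131),0,.04),((50,TY,131),0,.04)]:
    g=go(t,p,v,guard=12); print(np.round(t),g,np.round(telemetry.current_wrist_force(),1),round(telemetry.current_t(),1))
    if g: break
r.hold(.4)
im=vision.snapshot("scene"); cv2.imwrite("pics/s3.png",cv2.resize(im[200:400,240:500],None,fx=3,fy=3)[:,:,::-1])
E
```

```text
[-12.  -8. 125.] False [ 0.1  0.5 -1.2] 12.1
[ -0.  -8. 127.] False [-0.8  0.8  0.9] 12.5
[ 20  -8 129] False [-0.6 -0.3  1.1] 13.2
[ 35  -8 131] False [-0.4  0.2 -0. ] 13.7
[ 50  -8 131] False [ 0.7 -0.3 -1.4] 14.2
```

View pics/s3.png

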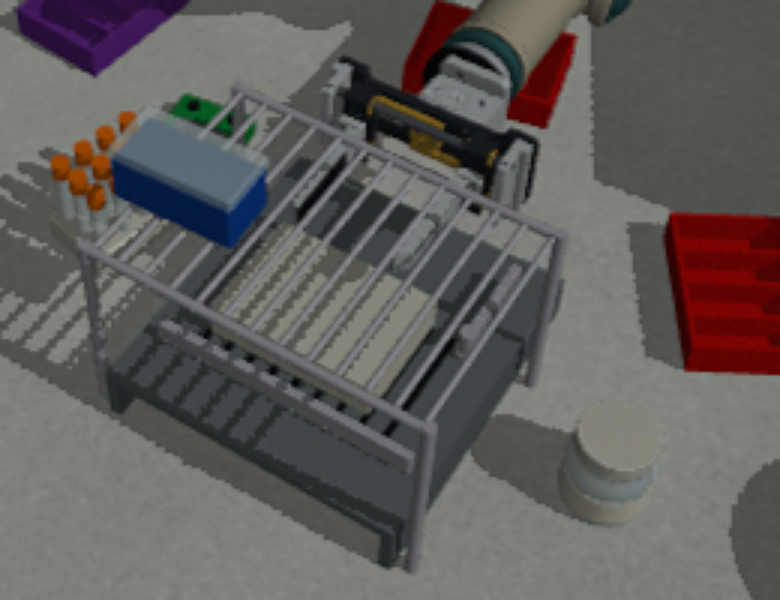

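The tray lies mouth down on the deck at (215-435, 230-400), clear of the shelf and in front of the stop; the keeper is still open. Next: push it home.

```bash
python3 - <<'E'
from h import *
go((-15,TY,131),0); go((-12,TY,66),30,.12)
g=go((28,TY,66),30,.06,guard=10); print(g,np.round(telemetry.current_wrist_force(),1))
if not g: g=go((52,TY,66),30,.03,guard=8)
print(g,s(telemetry.current_ee_pos()).round(1),"corner x",(s(telemetry.current_ee_pos())[0]+25*np.cos(np.pi/6)+4).round(1),np.round(telemetry.current_wrist_force(),1),telemetry.current_t())
r.hold(.2); print(np.round(telemetry.current_wrist_force(),1))
for cam in("scene","top"):
    vision.snapshot(cam)
    for m in (models.mark_of,models.boxes_of): print(cam,[(s(d["at"]).round().tolist(),round(d["score"],2)) for d in m("tray",cam)])
im=vision.snapshot("scene"); cv2.imwrite("pics/s4.png",cv2.resize(im[200:400,240:500],None,fx=3,fy=3)[:,:,::-1])
E
```

```text
False [-0.2 -1.   0.6]
True [19.4 -7.7 77.6] corner x 45.0 [-3.   2.3  1.8] 17.475
[-2.2  0.9  0.6]
scene [([-296.0, -53.0, 14.0], 0.93), ([-168.0, -404.0, 13.0], 0.81), ([97.0, -12.0, 63.0], 0.79), ([-165.0, 252.0, 17.0], 0.6)]
scene [([-306.0, -11.0, 18.0], 0.98), ([-161.0, 251.0, 15.0], 0.85), ([103.0, -6.0, 80.0], 0.66), ([-166.0, -406.0, 14.0], 0.59)]
top [([-160.0, 246.0, 16.0], 0.96), ([-167.0, -406.0, 17.0], 0.89), ([-294.0, -50.0, 18.0], 0.7), ([92.0, -9.0, 62.0], 0.58)]
top [([83.0, -1.0, 76.0], 0.77), ([-286.0, -79.0, 2.0], 0.71), ([-164.0, 246.0, 7.0], 0.66), ([-167.0, -409.0, 6.0], 0.64)]
```

View pics/s4.png

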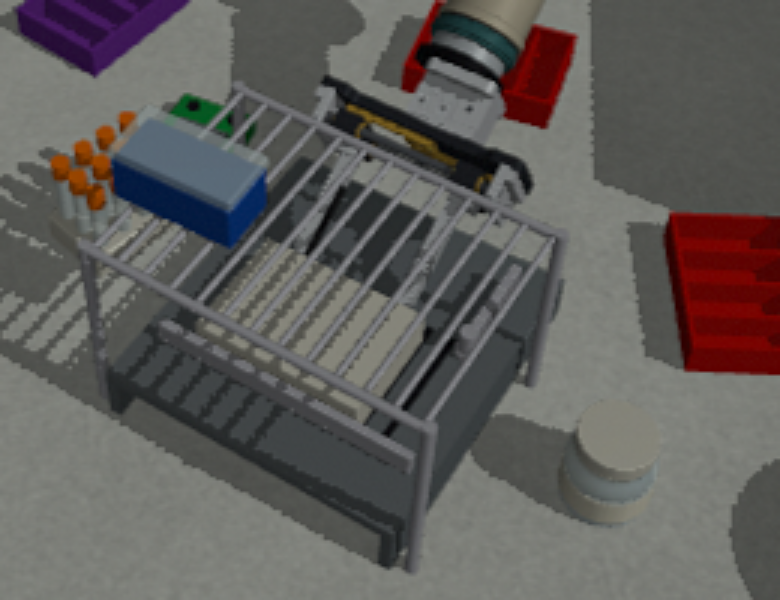

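```bash
cat > k.py <<'E'
from h import *
def kt(a,rho=62,extra=0,z=65):
    a=np.radians(a); u=np.array([-np.sin(a),-np.cos(a)]); n=np.array([-np.cos(a),np.sin(a)])
    c=np.array([36,94])+rho*u+(4+12.5*abs(np.sin(a))+4*np.cos(a)+extra)*n
    return (c[0],c[1],z)
E
python3 - <<'E'
from k import *
g=go((50,TY,66),30,.03,guard=12); print("press",g,s(telemetry.current_ee_pos()).round(1),np.round(telemetry.current_wrist_force(),1))
go((-40,TY,66),30); gripper_to(0.0,10)
pts=[((-40,20,105),30,0),((-45,70,105),30,8),((-45,124,105),30,10),((-28,126,65),30,10)]+[(kt(a),30,10) for a in (90,75,60,45,30,15,5)]
qs=[ik(*p) for p in pts]
for p,q in zip(pts,qs): print(np.round(p[0]),None if q is None else np.round(q,2))
print(telemetry.current_opening(),telemetry.current_t())
if all(q is not None for q in qs):
    for p in pts[:4]:
        go(p[0],p[1],.15,guard=10,dy=p[2])
    im=vision.snapshot("top"); cv2.imwrite("pics/t5.png",cv2.resize(im[130:280,180:360],None,fx=3,fy=3)[:,:,::-1])
    print(telemetry.current_wrist_force(),telemetry.current_t())
E
```

```text
press True [19.4 -8.2 76.5] [-3.3  2.   2.8]
[-40  20 105] None
[-45  70 105] [ 0.71  0.41  2.35  4.2   0.82 -1.96]
[-45 124 105] [ 0.77  0.44  2.26  4.28  0.8  -2.04]
[-28 126  65] [ 0.73  0.54  2.27  4.15  0.84 -1.9 ]
[-26. 110.  65.] [ 0.71  0.53  2.3   4.11  0.85 -1.86]
[-28.  94.  65.] [ 0.69  0.53  2.34  4.06  0.86 -1.83]
[-26.  78.  65.] [ 0.66  0.52  2.37  4.01  0.87 -1.79]
[-19.  61.  65.] [ 0.61  0.52  2.4   3.94  0.88 -1.76]
[-7. 47. 65.] [ 0.56  0.52  2.41  3.88  0.88 -1.74]
[ 9. 37. 65.] [ 0.5   0.52  2.41  3.82  0.87 -1.73]
[22. 33. 65.] [ 0.47  0.52  2.4   3.79  0.86 -1.72]
0.00043903518816183117 20.175
```

```bash
python3 - <<'E'
from k import *
pts=[((-40,20,105),30,10),((-45,70,105),30,10),((-45,124,105),30,10),((-28,126,65),30,10)]
if all(ik(*p) is not None for p in pts):
    for p in pts: print(go(p[0],p[1],.15,guard=10,dy=p[2]),end=" ")
    for a in (90,75,60,45,30,15,5):
        g=go(kt(a),30,.08,guard=8,dy=10); print(a,g,np.round(telemetry.current_wrist_force(),1))
        if g: break
    if not g:
        t=kt(0,60); g=go((t[0]+5,t[1],t[2]),30,.03,guard=7,dy=10); print("end",g,s(telemetry.current_ee_pos()).round(1),np.round(telemetry.current_wrist_force(),1))
    print(telemetry.current_t())
    im=vision.snapshot("top"); cv2.imwrite("pics/t5.png",cv2.resize(im[130:280,180:360],None,fx=3,fy=3)[:,:,::-1])
E
```

```text
False False False False 90 False [-0.4 -0.4  0.1]
75 False [-0.3 -0.9  0.6]
60 False [-0.2 -0.1 -0.7]
45 False [-1.   0.   0.1]
30 False [-0.  -1.2  0.2]
15 False [ 0.1 -0.4  0. ]
5 False [-0.   0.5 -0.2]
end True [ 7.2 29.6 76.4] [-4.1  1.5  2.5]
24.925
```

```bash
python3 - <<'E'
from k import *
go((-45,34,70),30,.15,dy=10); go((-60,40,110),30,.15,dy=10)
print(np.round(telemetry.current_joints(),2))
for cam in("scene","top"):
    im=vision.snapshot(cam)
    if cam=="scene": cv2.imwrite("pics/s6.png",cv2.resize(im[200:400,240:500],None,fx=3,fy=3)[:,:,::-1])
    for th in("tray","keeper_end"): print(cam,th,[(s(d["at"]).round().tolist(),round(d["score"],2)) for d in models.mark_of(th,cam)])
print(telemetry.current_t())
E
```

```text
[ 0.67  0.37  2.44  4.08  0.83 -1.88]
scene tray [([-164.0, 251.0, 15.0], 0.97), ([-166.0, -405.0, 16.0], 0.97), ([97.0, -11.0, 62.0], 0.73), ([-297.0, -54.0, 16.0], 0.71)]
scene keeper_end [([38.0, 19.0, 64.0], 0.72)]
top tray [([-296.0, -49.0, 14.0], 0.85), ([-163.0, 245.0, 18.0], 0.82), ([-165.0, -401.0, 16.0], 0.66), ([90.0, -9.0, 62.0], 0.59)]
top keeper_end [([38.0, 19.0, 65.0], 0.69)]
26.3583
```

View pics/s6.png

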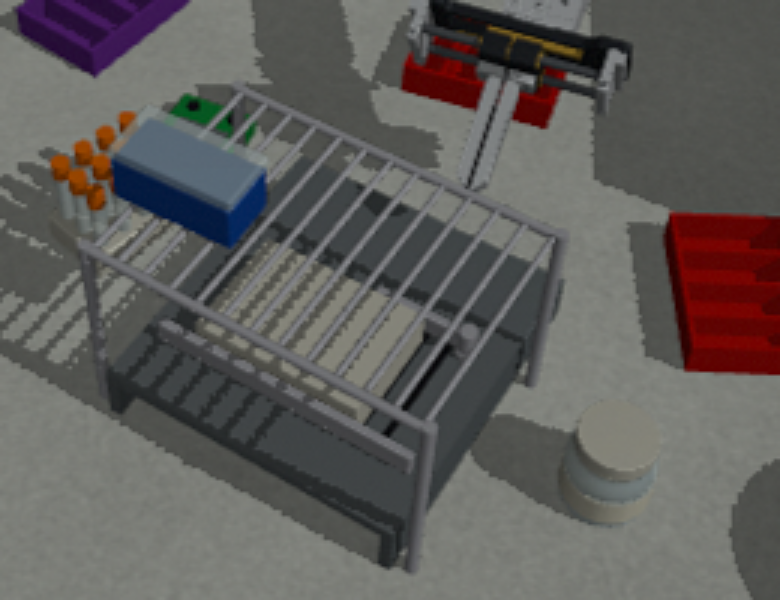

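The keeper, from (470,340) to about (370,300), lies shut across the front of the tray. The tray lies mouth down and square against the stop, and the bystanders haven't moved. The gripper is clear at (480,185), so I'll hand it in.

```bash
python3 -c "
from plant import r
print(r.sign_off())"
```

```text
the job is handed in; nothing more can be done
None
```

The tray lies mouth down against the back stop, about 10 mm right of the deck's middle, with the keeper bar fully shut across its front. The things around it look unmoved in the last picture, and the job was handed in at about 26 s with no verdict returned.

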